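# Draw a specimen carrier out of the contact tester

## Task

Stand the steel weight that blocks the lane of the two-socket carrier upright in the weight tray, beside the small one. Then swing that lane's keeper fully open toward you, draw the carrier out along its lane by pressing on top until it is fully home against the stop bar, and swing the keeper shut again behind it. Leave the other carrier, its keeper and the things standing about as they are.

Things in the scene. Friction and masses are not known exactly. Their poses are not given: they have to be found in the camera images.
- bed: Flat aluminium bed 455 x 280 x 12 mm fixed to the bench, carrying the white and blue two-station tester on its far end. Place and yaw vary. Origin: underside, midway between the lanes, on the line of the tester's mouths; x away from the robot along the lanes, y left. Lane centre lines at y = +58 and -58 mm; lanes 94 mm wide between 6 mm high fences; lane floor 12 mm above origin.
- stop_face (a point): Point on the bed's centre line at lane-floor height, on the face of the stop bar (10 mm high) that closes the near ends of both lanes: x = -235 mm in the bed's frame.
- mouth_left (a point): Middle of the left lane's floor at the mouth of the tester's tunnel (bed x = 0). The tunnel is 22 mm high; the white roof above, top 56 mm over the bed's origin, reaches back to bed x = +125 mm; behind it a blue block, 117 mm high with studs to 129 mm, to x = +203 mm.
- mouth_right (a point): The same point of the right lane.
- carrier: Carrier to be drawn out: flat slick grey plastic plate 110 (x) x 88 (y) x 12 mm, about 180 g, friction on the bed about 0.25; two flush black sockets 24 mm across on top, 34 mm nearer than its centre. Origin: centre of underside. Starts in either lane, half in the tunnel, near 50 to 70 mm showing; too wide to grip in the lane. Home: origin at bed x = -180 mm.
- other_carrier: The other carrier, in the other lane, same size and grey, with one straight black slot 60 x 8 mm across its top instead of sockets. Stays where it is. Origin: centre of its underside.
- keeper_left (a joint): Left (+y) lane's keeper: steel arm on an upright pivot at bed x = -85, y = +120 mm. 0 = shut, across the lane ahead of the carrier; grows as it swings toward the robot; 1.57 = along the bed, lane clear; limit 1.65. Starts at 0 to 0.1. Arm 12 x 97 mm, 26 to 36 mm above the bed's origin (2 mm over a carrier); a tooth under its first 34 mm holds the carrier. Stays where left; 0.6 N at the pin.
- keeper_right (a joint): Right (-y) lane's keeper, mirror image: pivot at bed x = -85, y = -120 mm; 0 = shut, grows as its arm swings toward the robot, 1.57 = along the bed, lane clear.
- pin_left (a point): Centre of the top of the left keeper's upright round pin, the handle to push it by: 14 mm diameter, standing on the arm 90 mm from the pivot; the top is 65.5 mm above the bed's origin, the pin is free for 29 mm below it.
- pin_right (a point): The same point on the right keeper's pin.
- weight: Plain steel laboratory weight, about 350 g, standing on the lane floor in front of the carrier to be drawn, its centre 90 to 125 mm ahead of its near edge: cylinder 36 mm diameter and 42 mm high, then a neck and a knob 24 mm across, 58 mm high in all. Origin: centre of its underside, z up.
- tray: Open wooden weight tray fixed on the bench, left or right of the bed: 180 (x) x 100 (y) x 20 mm outside, walls 4 mm, inner floor 4 mm above the origin. Origin: centre of its underside. A smaller weight stands in it somewhere within 12 mm of its long middle line; there is room for the big one on the freer side.
- small_weight: Smaller steel weight already in the tray, 28 mm diameter, 41 mm high. Stays. Origin: centre of its underside.
- meter: White bench meter, fixed, 150 x 100 x 63 mm, on the side of the bed opposite the tray. Origin: centre of its underside.
- jar: Small jar, 40 mm diameter, 55 mm high, standing in the other lane. Bystander. Origin: centre of its underside.
- bobbin: White empty bobbin, 60 mm diameter, 50 mm high, at the far left. Bystander.
- terminal_block: Black terminal block with brass studs, 30 x 70 x 24 mm, at the far right. Bystander.
- cleaner: Spray can, 50 mm diameter, 130 mm high, at the far left. Bystander.

How it is judged:
On the way, in this order (a step that is already met when the one before it is completed fails the run):
1. the weight stands upright in the tray and is let go (x of weight in the frame of tray between -0.072 and 0.072 m and y of weight in the frame of tray between -0.034 and 0.034 m and z of weight in the frame of tray between 0 and 0.012 m and angle between weight's own z axis and vertical below 0.12 rad and contact force between the fingers and weight below 0.3 N), for 0.2 s.
2. the keeper of the carrier's lane is swung open (over 1.3 rad) (((y of carrier in the frame of bed above 0 m and value of joint keeper_left above 1.3 rad) or (y of carrier in the frame of bed below 0 m and value of joint keeper_right above 1.3 rad))), for 0.1 s.
3. the carrier is drawn home against the stop bar (within 6 mm) (x of carrier in the frame of bed between -0.188 and -0.174 m and angle between the x axis of carrier and the x axis of bed, either way round below 0.07 rad and angle between carrier's own z axis and vertical below 0.05 rad), for 0.2 s.
4. the keeper is shut again behind it (((y of carrier in the frame of bed above 0 m and value of joint keeper_left below 0.15 rad) or (y of carrier in the frame of bed below 0 m and value of joint keeper_right below 0.15 rad))), for 0.2 s.
At the end, for the whole second after the job is handed in: Weight upright on the tray's floor; two-socket carrier flat and square in its lane, near edge within 6 mm of the stop bar; both keepers shut (within 0.15 rad); all at rest; other carrier moved under 10 mm, jar, small weight, bobbin, terminal block and spray can under 30 mm (all of step 3 and x of weight in the frame of tray between -0.072 and 0.072 m and y of weight in the frame of tray between -0.034 and 0.034 m and z of weight in the frame of tray between 0 and 0.012 m and angle between weight's own z axis and vertical below 0.12 rad and value of joint each of keeper_left, keeper_right below 0.15 rad and linear speed of each of carrier, weight below 0.02 m/s and distance of other_carrier from where it was at the start of the episode below 0.01 m and distance of each of jar, small_weight, bobbin, terminal_block, cleaner from where it was at the start of the episode below 0.03 m); the robot touches nothing.
It fails at once if the weight is tipped by more than 0.6 rad (angle between weight's own z axis and vertical above 0.6 rad).
It fails at once if the other lane's keeper is swung open by more than 0.3 rad ((y of carrier in the frame of bed above 0 m and value of joint keeper_right above 0.3 rad) or (y of carrier in the frame of bed below 0 m and value of joint keeper_left above 0.3 rad)).
It fails at once if the other carrier is shifted by more than 10 mm (distance of other_carrier from where it was at the start of the episode above 0.01 m).
It fails at once if a bystander (jar, small weight, bobbin, terminal block or spray can) is shifted by more than 30 mm (distance of any of jar, small_weight, bobbin, terminal_block, cleaner from where it was at the start of the episode above 0.03 m).
It also fails if it takes over 72 s, if anything falls off the work surface, if the arm or the gripper's body presses on something with over 40 N, if the wrist force passes 120 N, or if a joint passes its speed limit or range.

## Robot

A 6-joint arm with a two-finger parallel gripper is mounted at the origin on the work surface. World frame = base frame: x ahead of the robot, y to its left, z up, the work surface at z = 0. Lengths are in m, angles in rad, forces in N, time in s.
With the tool pointing down it reaches from about 0.275 to 0.725 m from the base axis. Payload 5.6 kg.
Tool frame: the origin (TCP) lies at the very end of the fingers, on their centre line; the grasp point (between the pads) lies 19 mm behind it; z points along the fingers, y is the line along which they close (so a half turn about z gives the same grasp; the last joint's range is limited). The gripper opens to 85 mm and grips with 20 to 120 N. Pads are 22 mm wide; open, the fingers measure 114 mm over their backs; the gripper's body (76 mm by 85 mm) begins 54 mm behind the grasp point. The pads swing forward as they close: fully open they stand 13 mm farther back than shut.
Start: joints at [-0.869, 0.255, 0.108, 0, -1.424, -0.285], TCP at [0.223, -0.503, 0.231] pointing down, gripper open.
Joint ranges: [-2.95, 2.95], [-1.21, 1.97], [-1.09, 1.5], [-2.87, 1.71], [-2.94, -0.07], [-3.05, 3.05]. Speed limits (rad/s): [2.57, 2.57, 3.14, 3.14, 3.14, 3.14].

## Interface

Orientations are given as a unit quaternion [x, y, z, w].
In Python, from station import ctrl gives the robot as it stands.
- The arm moves only by the shell command python3 -m crank 'ROWS' [FORCE]. ROWS is JSON, a list of rows, each a list of 3 entries, a list of its own where there are three numbers: the shift along the tool's x, y, z in cm, then the turn, a rotation vector about the tool's x, y, z in degrees, then the closure, from -1 (fully open) to 1 (shut). In form: [[[dx, dy, dz], [wx, wy, wz], hand], ...]. A call has 1 to 5 rows; each row shifts and turns the commanded pose from where the row before left it, along the tool's axes as they then stand; what a row does not reach is not made up. A row lasts 1/12 s, in which the tool goes at most 41.7 mm and 7.16 degrees, less where a joint would pass 70% of its speed; a pose out of reach is approached as far as the arm can. A call is refused whole if a number of a shift passes 4.17 or a number of a turn 7.16, either way. A call with a gripper value outside its range is refused whole. The fingers move at their own pace and stop on an object; FORCE is the grip in N (left out, the last holds). Time passes only in rows, so rows that do not move let the fingers close. It gives the time, the measured TCP pose, the force, the opening and the grip force at its end, in the units of the state.
- ctrl.sense(): the state, without advancing time (a new reading comes with each control period).
- ctrl.snapshot(name): name is "scene" or "top" or "wrist"; returns a dict with "frame" (480x640x3 uint8, red, green, blue), "fx", "fy", "cx", "cy" (pixels), "R" (3x3) and "t" (3): a world point X has camera coordinates R X + t. Camera axes: x right, y down, z forward; pixel columns grow to the right and rows downward; lengths in m; the calibration is good to about 2 mm. The wrist camera is an equidistant fisheye: a pixel r from the principal point sees the ray r / f radians off the axis. A picture is of the moment at which its call begins. There is no depth.
- ctrl.sign_off(): hands the job in; it is judged then, once.
The state is a dict: "time": time; "qpos": joint angles; "dq": joint speeds; "joint_efforts": joint torques, N m; "ee_pos": TCP position; "eef_rot": TCP orientation; "ft_force": force on the tool from outside, world axes, zero at the start; "moment": the same for the moment, N m; "opening": finger opening in m; "gripper_force": force on a finger pad.
Only numpy, scipy, OpenCV 4.12 (cv2) and the standard library are available. Lean on these libraries where they do the work, as an engineer would, in place of code of your own. Each camera call takes 0.05 s, during which the arm holds its last target. There are 200 camera calls.

## Working session

There is one attempt and no reset: what is moved stays moved. The work goes in short steps, Python scripts to look and compute and a shell command to move; the robot and the scene stay as the last step left them, time stands still between calls to the robot, and variables do not carry over. Pictures are saved under pics/ and viewed, at most 12 in all, crops included, and the job is handed in when it is done.

```bash
mkdir -p pics; ls; python3 - <<'E'
from station import ctrl
import cv2
s=ctrl.sense();print(s['time'],s['ee_pos'],s['eef_rot'],s['ft_force'],s['opening'])
for n in("scene","top"):
    d=ctrl.snapshot(n);cv2.imwrite(f"pics/{n}0.png",d["frame"][:,:,::-1]);print(n,d["fx"],d["fy"],d["cx"],d["cy"],d["R"],d["t"])
    import pickle;pickle.dump(d,open(f"{n}0.pkl","wb"))
E
```

```text
pics
0.0 [ 0.22250267 -0.50243643  0.23039932] [-2.06857505e-01  9.78370614e-01  9.24278988e-04 -2.43613231e-04] [ 0.46064364  0.70914621 -0.01656392] 0.08538986961792264
scene 441.0517838767745 441.0517838767745 317.1547886482216 241.41265931391717 [[-0.65373979  0.75660814  0.01297699]
 [ 0.58407062  0.51541555 -0.62706326]
 [-0.48112971 -0.40235672 -0.77886024]] [ 0.34925192 -0.29046191  1.26189912]
top 558.4870806296152 558.4870806296152 322.1660774389742 231.53691238490507 [[-0.02133425 -0.99975091 -0.00655554]
 [-0.99408075  0.02191101 -0.10641129]
 [ 0.10652843  0.00424653 -0.99430059]] [0.02034589 0.60098338 1.17288889]
```

View pics/top0.png

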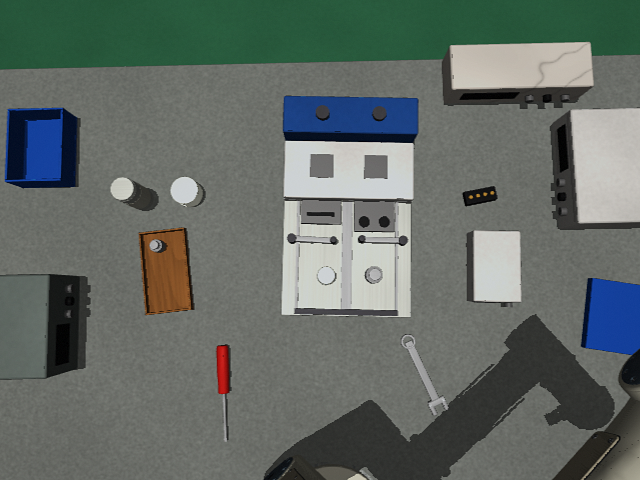

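View pics/scene0.png

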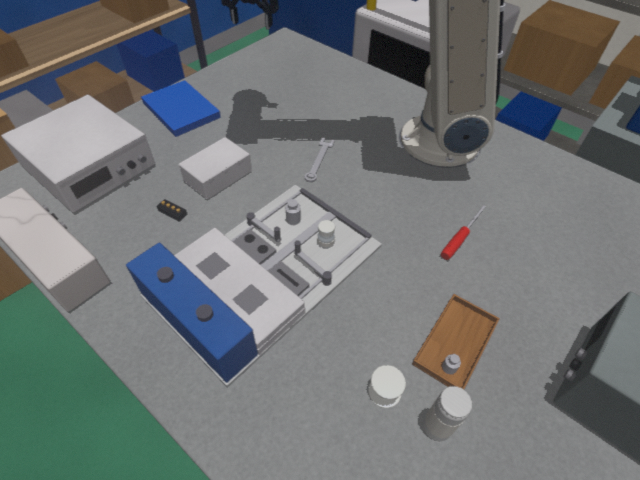

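Two-socket carrier is in the right lane (sockets at 364/384,221), weight at (374,274), its keeper's pin at (362,239), pivot (403,240). Tray is at left (165,271), with the small weight at (157,245), so its near half is free. I'll enlarge for accurate pixels.

```bash
python3 - <<'E'
import pickle,cv2,numpy as np
d=pickle.load(open("top0.pkl","rb"));f=d["frame"][:,:,::-1]
a=cv2.resize(f[195:325,275:420],None,fx=4,fy=4,interpolation=cv2.INTER_CUBIC)
b=cv2.resize(f[220:320,132:200],None,fx=3,fy=3,interpolation=cv2.INTER_CUBIC)
o=np.zeros((520,800,3),np.uint8);o[:520,:580]=a;o[:300,590:794]=b
cv2.imwrite("pics/crop.png",o)
E
cat > h.py <<'E'
import numpy as np,cv2
from station import ctrl
def ray(d,u,v):
    x,y=(u-d["cx"])/d["fx"],(v-d["cy"])/d["fy"]
    R,t=np.array(d["R"]),np.array(d["t"]);return -R.T@t,R.T@np.array([x,y,1.])
def onz(d,u,v,z):
    o,r=ray(d,u,v);return o+r*(z-o[2])/r[2]
def proj(d,X):
    c=np.array(d["R"])@X+d["t"];return d["fx"]*c[0]/c[2]+d["cx"],d["fy"]*c[1]/c[2]+d["cy"]
E
```

```text
(no output)
```

View pics/crop.png

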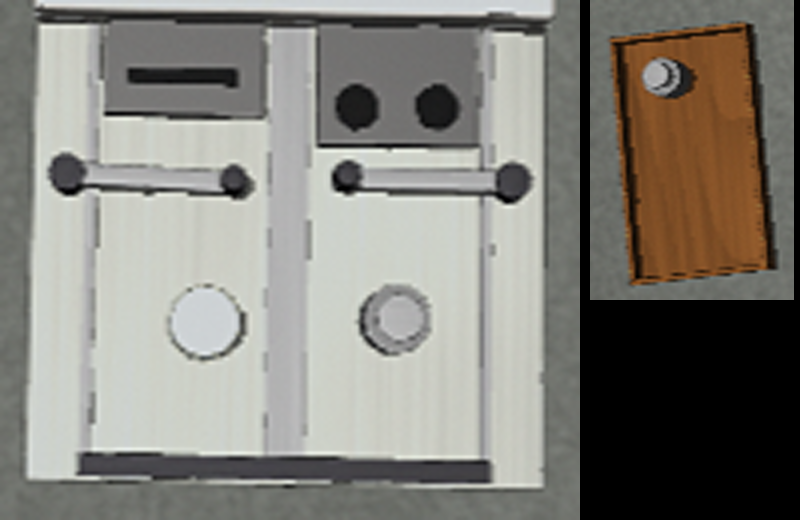

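Crop: right keeper pin top (348,174), pivot (512,182), sockets (356,107),(437,107), weight knob (398,317), stop bar far edge (78,453)–(491,460), bed corners (27,479),(545,488). Tray corners also clear.

```bash
cat >> h.py <<'E'
def A(d,x,y,z): return onz(d,x/4-.375+275,y/4-.375+195,z)
def B(d,x,y,z): return onz(d,(x-590)/3-.33+132,y/3-.33+220,z)
E
python3 - <<'E'
from h import *
import pickle
np.set_printoptions(precision=4,suppress=True)
d=pickle.load(open("top0.pkl","rb"))
c1,c2=A(d,27,479,.012),A(d,545,488,.012);print("bed corners",c1,c2,np.linalg.norm(c1-c2))
s1,s2=A(d,78,453,.022),A(d,491,460,.022);print("stop",s1,s2,np.linalg.norm(s1-s2))
L,R=A(d,68,172,.04),A(d,512,182,.04);print("pivots",L,R,np.linalg.norm(L-R))
r=(c1-c2)[:2]+(L-R)[:2];yaw=np.arctan2(-r[0],r[1]);print("yaw",yaw)
ex=np.array([np.cos(yaw),np.sin(yaw)]);ey=np.array([-ex[1],ex[0]])
oA=(L+R)[:2]/2+.085*ex;oB=(s1+s2)[:2]/2+.235*ex;print("origin",oA,oB)
o=(oA+oB)/2;np.savez("bed.npz",o=o,ex=ex,ey=ey,yaw=yaw)
bed=lambda p:np.array([(p[:2]-o)@ex,(p[:2]-o)@ey])
for n,p in dict(pinR=A(d,348,173,.0655),pinL=A(d,234,180,.0655),knob=A(d,398,317,.070),body=A(d,395,320,.054),s1=A(d,356,107,.024),s2=A(d,437,107,.024),jar=A(d,206,321,.067),ce=A(d,398,147,.024)).items():print(n,p,bed(p))
T=[B(d,612,38,.02),B(d,748,24,.02),B(d,776,268,.02),B(d,632,284,.02)];print("tray",np.array(T));print(sum(T)/4,[np.linalg.norm(T[i]-T[i-1]) for i in range(4)])
print("small",B(d,658,75,.045))
E
```

```text
bed corners [0.4254 0.0994 0.012 ] [ 0.4147 -0.1799  0.012 ] 0.27948164970094713
stop [0.439 0.071 0.022] [ 0.4306 -0.1501  0.022 ] 0.22128378832411139
pivots [0.5888 0.073  0.04  ] [ 0.5782 -0.1643  0.04  ] 0.23749746458007867
yaw -0.0411598639391827
origin [ 0.6684 -0.0492] [ 0.6696 -0.0492]
pinR [ 0.5825 -0.0752  0.0655] [-0.0853 -0.0295]
pinL [ 0.5802 -0.0154  0.0655] [-0.0902  0.0301]
knob [ 0.5067 -0.0986  0.07  ] [-0.1602 -0.056 ]
body [ 0.5056 -0.0983  0.054 ] [-0.1613 -0.0558]
s1 [ 0.6224 -0.0833  0.024 ] [-0.0452 -0.036 ]
s2 [ 0.6214 -0.1273  0.024 ] [-0.0443 -0.08  ]
jar [0.5068 0.0009 0.067 ] [-0.1641  0.0434]
ce [ 0.6    -0.1054  0.024 ] [-0.0666 -0.059 ]
tray [[0.6096 0.4073 0.02  ]
 [0.6177 0.3082 0.02  ]
 [0.4411 0.2872 0.02  ]
 [0.432  0.3905 0.02  ]]
[0.5251 0.3483 0.02  ] [np.float64(0.1784721830822982), np.float64(0.09941989831462282), np.float64(0.1778123774264228), np.float64(0.1036988192921205)]
small [0.5796 0.3658 0.045 ]
```

```bash
cat >> h.py <<'E'
from scipy.spatial.transform import Rotation as Ro
def to(p,ydir=None):
    s=ctrl.sense();R=Ro.from_quat(s["eef_rot"]).as_matrix()
    p=np.array(p,float)
    print("t %.2f"%s["time"],"tcp",s["ee_pos"].round(4),"F",np.round(s["ft_force"],1),"open %.4f grip %.1f"%(s["opening"],s["gripper_force"]))
    msg=""
    if ydir is not None:
        y=np.array([*ydir,0.])/np.hypot(*ydir);z=np.array([0,0,-1.]);Rt=np.c_[np.cross(y,z),y,z]
        w=Ro.from_matrix(R.T@Rt).as_rotvec();print("turn deg",np.degrees(w).round(2))
        print("shift after turn cm",(Rt.T@(p-s["ee_pos"])*100).round(2))
    else: print("shift cm",(R.T@(p-s["ee_pos"])*100).round(2))
E
python3 -m crank '[[[0,0,0],[0,0,6.5],-1],[[0,0,0],[0,0,6.5],-1],[[0,0,0],[0,0,6.5],-1],[[0,0,0],[0,0,6.5],-1]]' 40
for i in 1; do
python3 -m crank '[[[-1.77,2.77,0.5],[0,0,0],-1],[[-1.77,2.77,0.5],[0,0,0],-1],[[-1.77,2.77,0.5],[0,0,0],-1],[[-1.77,2.77,0.5],[0,0,0],-1],[[-1.77,2.77,0.5],[0,0,0],-1]]'
python3 -m crank '[[[-1.77,2.77,0.5],[0,0,0],-1],[[-1.77,2.77,0.5],[0,0,0],-1],[[-1.77,2.77,0.5],[0,0,0],-1],[[-1.77,2.77,0.5],[0,0,0],-1],[[-1.77,2.77,0.5],[0,0,0],-1]]'
python3 -m crank '[[[-1.77,2.77,0.5],[0,0,0],-1],[[-1.77,2.77,0.5],[0,0,0],-1],[[-1.77,2.77,0.5],[0,0,0],-1],[[-1.77,2.77,0.5],[0,0,0],-1],[[-1.77,2.77,0.5],[0,0,0],-1]]'
python3 -m crank '[[[0,0,0],[0,0,0],-1],[[0,0,0],[0,0,0],-1]]'
done
python3 -c "
from h import *
to([.506,-.0985,.15],[.0411,.999])"
```

```text
time: 0.43
ee_pos: [0.2226, -0.5026, 0.2307]
eef_rot: [0.021, 1.0, 0.001, -0.0]
ft_force: [-0.1, 0.3, 0.3]
opening: 0.0853
gripper_force: 0.0
time: 0.85
ee_pos: [0.3166, -0.3662, 0.2057]
eef_rot: [0.019, 1.0, 0.0, -0.0]
ft_force: [1.3, 0.5, 0.7]
opening: 0.0857
gripper_force: 0.0
time: 1.27
ee_pos: [0.4102, -0.231, 0.1808]
eef_rot: [0.018, 1.0, 0.0, -0.0]
ft_force: [0.5, -1.3, -1.0]
opening: 0.0855
gripper_force: 0.0
time: 1.68
ee_pos: [0.5037, -0.0959, 0.1557]
eef_rot: [0.018, 1.0, 0.0, -0.0]
ft_force: [1.1, -0.2, 0.4]
opening: 0.0852
gripper_force: 0.0
time: 1.85
ee_pos: [0.5035, -0.0962, 0.1553]
eef_rot: [0.017, 1.0, 0.0, -0.001]
ft_force: [0.5, -0.2, 0.3]
opening: 0.0853
gripper_force: 0.0
t 1.85 tcp [ 0.5035 -0.0962  0.1553] F [ 0.5 -0.2  0.3] open 0.0853 grip 0.0
turn deg [-0.   -0.12  0.38]
shift after turn cm [-0.26 -0.22  0.53]
```

```bash

python3 -m crank '[[[-0.26,-0.22,2.6],[0,0,0],-1],[[0,0,2.6],[0,0,0],-1],[[0,0,2.6],[0,0,0],-1],[[0,0,2.6],[0,0,0],-1],[[0,0,2.6],[0,0,0],-1]]' | tail -6
python3 -m crank '[[[0,0,0],[0,0,0],0.3],[[0,0,0],[0,0,0],0.6],[[0,0,0],[0,0,0],1],[[0,0,0],[0,0,0],1],[[0,0,0],[0,0,0],1]]' 50
python3 -m crank '[[[0,0,0],[0,0,0],1],[[0,0,0],[0,0,0],1],[[0,0,0],[0,0,0],1]]'
python3 -c "
from h import *
to([.485,.344,.15],[-.107,.994])"
```

```text
time: 2.27
ee_pos: [0.5052, -0.1008, 0.0255]
eef_rot: [0.019, 1.0, -0.0, 0.0]
ft_force: [0.7, -0.1, 0.4]
opening: 0.0855
gripper_force: 0.0
time: 2.68
ee_pos: [0.5076, -0.1, 0.0286]
eef_rot: [0.018, 1.0, -0.0, 0.002]
ft_force: [-1.2, -0.0, 6.5]
opening: 0.0344
gripper_force: 50.7
time: 2.93
ee_pos: [0.5076, -0.1, 0.0286]
eef_rot: [0.018, 1.0, -0.0, 0.002]
ft_force: [-1.3, -0.4, 7.7]
opening: 0.0345
gripper_force: 50.9
t 2.93 tcp [ 0.5076 -0.1     0.0286] F [-1.3 -0.4  7.7] open 0.0345 grip 50.9
turn deg [-0.04  0.25 -8.22]
shift after turn cm [ -2.51  44.38 -12.14]
```

```bash

python3 -m crank '[[[0,0,-0.8],[0,0,0],1],[[0,0,-2.4],[0,0,0],1],[[0,0,-3],[0,0,0],1],[[0,0,-3],[0,0,0],1],[[0,0,-3],[0,0,0],1]]' | tail -6
python3 -m crank '[[[0,0,0],[0,0,-4.1],1],[[0,0,0],[0,0,-4.1],1]]' | tail -6
python3 -c "
from h import *
to([.485,.344,.15],[-.107,.994])
d=ctrl.snapshot('wrist');cv2.imwrite('pics/w1.png',d['frame'][:,:,::-1])"
```

```text
time: 3.35
ee_pos: [0.5049, -0.0996, 0.1497]
eef_rot: [0.019, 1.0, 0.0, -0.001]
ft_force: [0.7, 0.4, -4.2]
opening: 0.0339
gripper_force: 50.7
time: 3.52
ee_pos: [0.5066, -0.0995, 0.1509]
eef_rot: [-0.055, 0.999, 0.0, 0.002]
ft_force: [-0.3, -0.2, -5.3]
opening: 0.0344
gripper_force: 50.8
t 3.52 tcp [ 0.5066 -0.0995  0.1509] F [-0.3 -0.2 -5.3] open 0.0344 grip 50.8
turn deg [0.03 0.25 0.11]
shift after turn cm [-2.59 44.33  0.09]
```

View pics/w1.png

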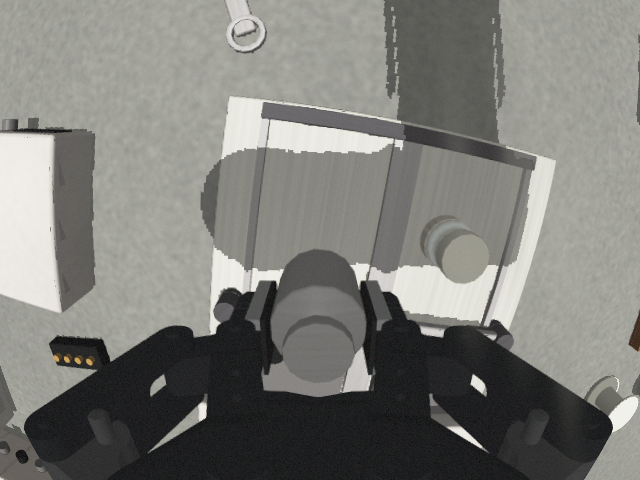

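Wrist view: the weight (318,310) sits upright between the pads. I'm carrying it to the tray.

```bash

python3 -m crank '[[[-0.2,2,0],[0,0,0],1],[[-0.2,3.2,0],[0,0,0],1],[[-0.2,3.5,0],[0,0,0],1],[[-0.2,3.5,0],[0,0,0],1],[[-0.2,3.5,0],[0,0,0],1]]' | tail -6
python3 -m crank '[[[-0.2,3.5,0],[0,0,0],1],[[-0.2,3.5,0],[0,0,0],1],[[-0.2,3.5,0],[0,0,0],1],[[-0.2,3.5,0],[0,0,0],1],[[-0.2,3.5,0],[0,0,0],1]]' | tail -6
python3 -m crank '[[[-0.2,3.5,0],[0,0,0],1],[[-0.2,3.5,0],[0,0,0],1],[[-0.2,2.8,0],[0,0,0],1],[[0,1.3,0],[0,0,0],1],[[0,0,0],[0,0,0],1]]' | tail -6
python3 -c "
from h import *
to([.485,.344,.024],[-.107,.994])
d=ctrl.snapshot('wrist');cv2.imwrite('pics/w2.png',d['frame'][:,:,::-1])"
```

```text
time: 3.98
ee_pos: [0.498, 0.0587, 0.1481]
eef_rot: [-0.052, 0.999, 0.0, -0.001]
ft_force: [0.7, 0.2, -4.4]
opening: 0.0341
gripper_force: 50.9
time: 4.4
ee_pos: [0.4894, 0.2339, 0.1481]
eef_rot: [-0.052, 0.999, -0.0, -0.001]
ft_force: [1.0, -0.3, -3.0]
opening: 0.0343
gripper_force: 50.9
time: 4.82
ee_pos: [0.4837, 0.3459, 0.1472]
eef_rot: [-0.054, 0.999, -0.0, -0.001]
ft_force: [0.4, -0.3, -4.2]
opening: 0.0341
gripper_force: 51.0
t 4.82 tcp [0.4837 0.3459 0.1472] F [ 0.4 -0.3 -4.2] open 0.0341 grip 51.0
turn deg [-0.02 -0.1   0.01]
shift after turn cm [-0.11 -0.2  12.32]
```

View pics/w2.png

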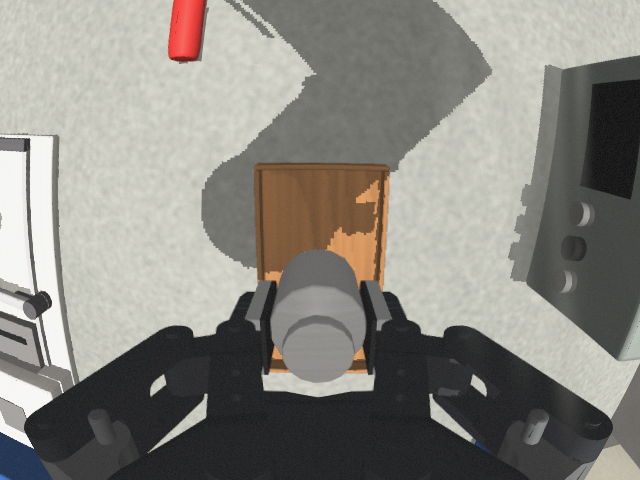

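Centred in the tray; lowering until the floor is felt.

```bash

python3 -m crank '[[[-0.1,-0.2,2.6],[0,0,0],1],[[0,0,3],[0,0,0],1],[[0,0,3],[0,0,0],1],[[0,0,2.4],[0,0,0],1],[[0,0,1],[0,0,0],1]]' | tail -6
python3 -m crank '[[[0,0,0.2],[0,0,0],1],[[0,0,0.2],[0,0,0],1],[[0,0,0],[0,0,0],1],[[0,0,0],[0,0,0],1]]' | tail -6
```

```text
time: 5.28
ee_pos: [0.4839, 0.3382, 0.0245]
eef_rot: [-0.052, 0.999, -0.002, -0.003]
ft_force: [-0.7, -1.2, -5.1]
opening: 0.0342
gripper_force: 50.9
time: 5.62
ee_pos: [0.487, 0.3423, 0.0261]
eef_rot: [-0.053, 0.999, 0.001, 0.001]
ft_force: [0.1, 0.3, -3.2]
opening: 0.0344
gripper_force: 51.0
```

```bash

python3 -m crank '[[[0,0,0.2],[0,0,0],1],[[0,0,0.15],[0,0,0],1],[[0,0,0],[0,0,0],1],[[0,0,0],[0,0,0],1]]' | tail -6
python3 -m crank '[[[0,0,0.1],[0,0,0],1],[[0,0,0],[0,0,0],1],[[0,0,0],[0,0,0],1]]' | tail -6
python3 -m crank '[[[0,0,0.1],[0,0,0],1],[[0,0,0],[0,0,0],1],[[0,0,0],[0,0,0],1]]' | tail -6
```

```text
time: 5.95
ee_pos: [0.486, 0.3416, 0.0209]
eef_rot: [-0.053, 0.999, 0.0, 0.0]
ft_force: [-0.8, -0.7, -3.9]
opening: 0.0344
gripper_force: 51.0
time: 6.2
ee_pos: [0.4862, 0.3417, 0.0207]
eef_rot: [-0.053, 0.999, 0.0, 0.0]
ft_force: [-3.6, -1.2, 4.0]
opening: 0.0346
gripper_force: 51.7
time: 6.45
ee_pos: [0.4862, 0.3417, 0.0206]
eef_rot: [-0.053, 0.999, 0.0, 0.001]
ft_force: [-6.0, -3.2, 11.1]
opening: 0.0342
gripper_force: 52.6
```

```bash

python3 -m crank '[[[0,0,-0.2],[0,0,0],0.1],[[0,0,0],[0,0,0],0],[[0,0,0],[0,0,0],-0.1],[[0,0,0],[0,0,0],-0.2],[[0,0,0],[0,0,0],-0.2]]' | tail -6
python3 -m crank '[[[0,0,-1],[0,0,0],-0.2],[[0,0,-2],[0,0,0],-0.2],[[0,0,-3],[0,0,0],-0.2],[[0,0,-3.5],[0,0,0],-0.2],[[0,0,-3.5],[0,0,0],-0.2]]' | tail -6
python3 -c "
from h import *
d=ctrl.snapshot('wrist');e=ctrl.snapshot('top')['frame']
o=np.zeros((480,800,3),np.uint8);o[:360,:480]=cv2.resize(d['frame'],(480,360));o[:300,490:790]=cv2.resize(e[220:320,110:210],(300,300))
cv2.imwrite('pics/p3.png',o[:,:,::-1]);to([.485,.344,.15])"
```

```text
time: 6.87
ee_pos: [0.4861, 0.3416, 0.0206]
eef_rot: [-0.053, 0.999, -0.0, 0.0]
ft_force: [-0.1, 0.9, -0.7]
opening: 0.0512
gripper_force: 0.0
time: 7.28
ee_pos: [0.4858, 0.3412, 0.1527]
eef_rot: [-0.053, 0.999, -0.0, -0.0]
ft_force: [0.3, 1.1, 0.3]
opening: 0.0514
gripper_force: 0.0
t 7.38 tcp [0.4892 0.3438 0.1588] F [ 0.2 -0.2  0.7] open 0.0511 grip 0.0
shift cm [0.43 0.06 0.87]
```

View pics/p3.png

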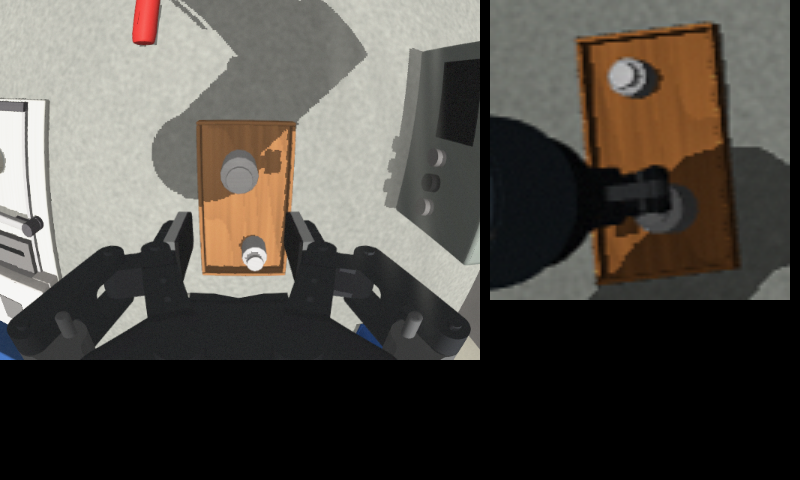

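Weight stands upright in the tray (crop 660,207), small one untouched. Next: the right keeper's pin, to be gripped lightly and led round its arc.

```bash

python3 -m crank '[[[0,0,0],[0,0,4.2],-0.2],[[0,0,0],[0,0,4.2],-0.2],[[0,0,0],[0,0,0],-0.2]]' | tail -6
python3 -c "
from h import *
to([.5825,-.0752,.15],[.0411,.999])"
```

```text
time: 7.63
ee_pos: [0.4861, 0.3416, 0.1515]
eef_rot: [0.022, 1.0, 0.0, 0.0]
ft_force: [-0.1, 0.5, -0.4]
opening: 0.0512
gripper_force: 0.0
t 7.63 tcp [0.4861 0.3416 0.1515] F [-0.1  0.5 -0.4] open 0.0512 grip 0.0
turn deg [ 0.04  0.03 -0.11]
shift after turn cm [-11.35 -41.25   0.15]
```

```bash

python3 -m crank '[[[-0.95,-3.4,0],[0,0,0],-0.2],[[-0.95,-3.4,0],[0,0,0],-0.2],[[-0.95,-3.4,0],[0,0,0],-0.2],[[-0.95,-3.4,0],[0,0,0],-0.2],[[-0.95,-3.4,0],[0,0,0],-0.2]]' | tail -6
python3 -m crank '[[[-0.95,-3.4,0],[0,0,0],-0.2],[[-0.95,-3.4,0],[0,0,0],-0.2],[[-0.95,-3.4,0],[0,0,0],-0.2],[[-0.95,-3.4,0],[0,0,0],-0.2],[[-0.95,-3.4,0],[0,0,0],-0.2]]' | tail -6
python3 -m crank '[[[-0.95,-3.4,0],[0,0,0],-0.2],[[-0.9,-3.4,0],[0,0,0],-0.2],[[0,-0.4,0],[0,0,0],-0.2],[[0,0,0],[0,0,0],-0.2]]' | tail -6
python3 -c "
from h import *
to([.5825,-.0752,.042],[.0411,.999])
d=ctrl.snapshot('wrist');cv2.imwrite('pics/w4.png',d['frame'][:,:,::-1])"
```

```text
time: 8.05
ee_pos: [0.5267, 0.1683, 0.1512]
eef_rot: [0.019, 1.0, 0.0, 0.0]
ft_force: [0.7, -0.4, -0.1]
opening: 0.0514
gripper_force: 0.0
time: 8.47
ee_pos: [0.5673, -0.0038, 0.1512]
eef_rot: [0.019, 1.0, -0.0, 0.0]
ft_force: [1.2, 0.1, -0.4]
opening: 0.0517
gripper_force: 0.0
time: 8.8
ee_pos: [0.5828, -0.0768, 0.1507]
eef_rot: [0.021, 1.0, -0.0, -0.0]
ft_force: [-0.7, 0.5, -0.0]
opening: 0.051
gripper_force: 0.0
t 8.80 tcp [ 0.5828 -0.0768  0.1507] F [-0.7  0.5 -0. ] open 0.0510 grip 0.0
turn deg [-0.02 -0.02 -0.04]
shift after turn cm [ 0.03  0.16 10.87]
```

View pics/w4.png

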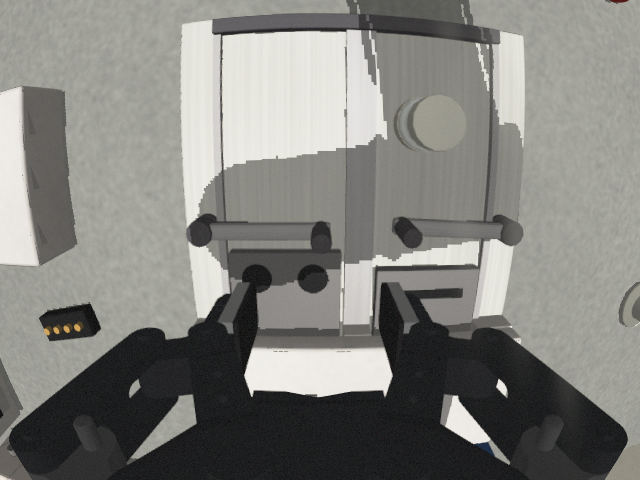

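Wrist view: right pin top (320,242) centred between the pads; left pin at (405,225), so I narrow the opening first, then descend and grip lightly.

```bash

python3 -m crank '[[[0,0.15,2],[0,0,0],0.25],[[0,0,2],[0,0,0],0.25],[[0,0,2.4],[0,0,0],0.25],[[0,0,2.4],[0,0,0],0.25],[[0,0,2],[0,0,0],0.25]]' 20| tail -6
python3 -m crank '[[[0,0,0],[0,0,0],0.6],[[0,0,0],[0,0,0],1],[[0,0,0],[0,0,0],1],[[0,0,0],[0,0,0],1],[[0,0,0],[0,0,0],1]]' 20| tail -6
python3 -c "
from h import *
to([.5825,-.0752,.042],[.0411,.999])
b=np.load('bed.npz');p=ctrl.sense()['ee_pos'][:2]-b['o'];print(p@b['ex'],p@b['ey'])"
```

```text
time: 9.27
ee_pos: [0.5822, -0.0715, 0.0415]
eef_rot: [0.019, 1.0, 0.0, -0.0]
ft_force: [-0.3, 0.7, -0.7]
opening: 0.0319
gripper_force: 0.0
time: 9.68
ee_pos: [0.5795, -0.0748, 0.0407]
eef_rot: [0.02, 1.0, -0.002, -0.004]
ft_force: [1.0, -10.8, -16.5]
opening: 0.0133
gripper_force: 23.2
t 9.68 tcp [ 0.5795 -0.0748  0.0407] F [  1.  -10.8 -16.5] open 0.0133 grip 23.2
turn deg [-0.18 -0.45  0.06]
shift after turn cm [-0.3  -0.03 -0.13]
-0.08838487144487321 -0.029224732749472047
```

```bash

python3 -m crank '[[[0.85,-0.15,-0.1],[0,0,0],1],[[0.85,-0.11,0],[0,0,0],1],[[0.82,-0.24,0],[0,0,0],1],[[0.82,-0.24,0],[0,0,0],1],[[0,0,0],[0,0,0],1]]'| tail -6
python3 -m crank '[[[0.76,-0.39,0],[0,0,0],1],[[0.76,-0.39,0],[0,0,0],1],[[0.67,-0.53,0],[0,0,0],1],[[0.67,-0.53,0],[0,0,0],1],[[0,0,0],[0,0,0],1]]'| tail -6
python3 -c "
from h import *
b=np.load('bed.npz');p=ctrl.sense()['ee_pos'][:2]-b['o'];x,y=p@b['ex']+.085,p@b['ey']+.12;print(np.arctan2(-x,y),np.hypot(x,y))"
```

```text
time: 10.1
ee_pos: [0.5461, -0.0797, 0.042]
eef_rot: [0.02, 1.0, -0.001, -0.003]
ft_force: [2.4, -6.7, -20.6]
opening: 0.013
gripper_force: 21.8
time: 10.52
ee_pos: [0.5166, -0.0962, 0.0429]
eef_rot: [0.021, 1.0, 0.001, -0.002]
ft_force: [-2.9, 3.9, -17.0]
opening: 0.0132
gripper_force: 21.5
0.7745456872253047 0.09343703565050594
```

```bash

python3 -m crank '[[[0.56,-0.65,0],[0,0,0],1],[[0.56,-0.65,0],[0,0,0],1],[[0.43,-0.74,0],[0,0,0],1],[[0.43,-0.74,0],[0,0,0],1],[[0,0,0],[0,0,0],1]]'| tail -6
python3 -m crank '[[[0.28,-0.8,0],[0,0,0],1],[[0.28,-0.8,0],[0,0,0],1],[[0.12,-0.84,0],[0,0,0],1],[[0.12,-0.84,0],[0,0,0],1],[[0,0,0],[0,0,0],1]]'| tail -6
python3 -c "
from h import *
b=np.load('bed.npz');p=ctrl.sense()['ee_pos'][:2]-b['o'];x,y=p@b['ex']+.085,p@b['ey']+.12;print(np.arctan2(-x,y),np.hypot(x,y))"
```

```text
time: 10.93
ee_pos: [0.4958, -0.1236, 0.0435]
eef_rot: [0.021, 1.0, 0.0, -0.002]
ft_force: [-5.1, 3.2, -12.3]
opening: 0.0129
gripper_force: 21.6
time: 11.35
ee_pos: [0.4881, -0.1568, 0.0439]
eef_rot: [0.021, 1.0, -0.0, -0.001]
ft_force: [-7.1, 1.3, -9.7]
opening: 0.0133
gripper_force: 21.3
1.5156247740834206 0.09149717756162415
```

```bash

python3 -m crank '[[[0,-0.45,0],[0,0,0],1],[[0,0,0],[0,0,0],1],[[0,0,0],[0,0,0],0.5],[[0,0,0],[0,0,0],0.25],[[0,0,0],[0,0,0],0.25]]'| tail -6
python3 -m crank '[[[0,0,-1.5],[0,0,0],0.25],[[0,0,-3],[0,0,0],0.25],[[0,0,-3],[0,0,0],0.25],[[0,0,0],[0,0,0],1],[[0,0,0],[0,0,0],1]]'| tail -6
python3 -c "
from h import *
b=np.load('bed.npz');w=b['o']-.028*b['ex']-.058*b['ey']
to([*w,.1],[.0411,.999])
d=ctrl.snapshot('wrist');cv2.imwrite('pics/w5.png',d['frame'][:,:,::-1])"
```

```text
time: 11.77
ee_pos: [0.4925, -0.1608, 0.0463]
eef_rot: [0.02, 1.0, -0.001, 0.003]
ft_force: [0.5, 0.4, -0.1]
opening: 0.0318
gripper_force: 0.0
time: 12.18
ee_pos: [0.4923, -0.1607, 0.1223]
eef_rot: [0.02, 1.0, -0.001, 0.004]
ft_force: [0.4, -0.2, -0.9]
opening: 0.0088
gripper_force: 0.0
t 12.18 tcp [ 0.4923 -0.1607  0.1223] F [ 0.4 -0.2 -0.9] open 0.0088 grip 0.0
turn deg [-0.06  0.49  0.08]
shift after turn cm [-14.39   6.07   2.23]
```

View pics/w5.png

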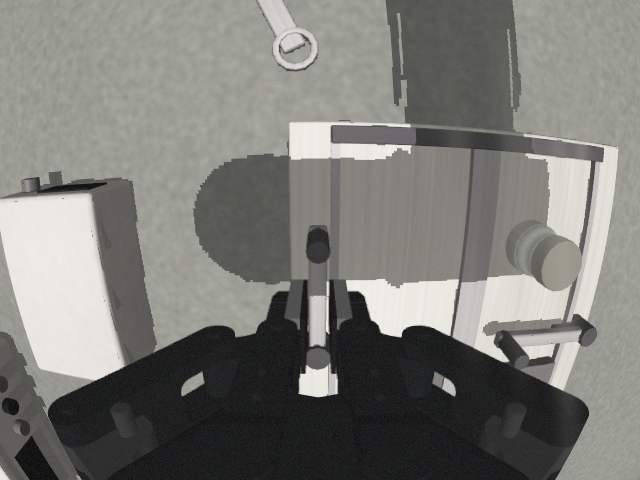

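Keeper is fully open, lying along the bed beside the lane (pin at 318,245). Now to the press point on the carrier with fingers shut.

```bash

python3 -m crank '[[[-2.8,1.2,0.2],[0,0.5,0],1],[[-2.8,1.2,0.2],[0,0,0],1],[[-2.8,1.2,0.2],[0,0,0],1],[[-2.8,1.2,0.2],[0,0,0],1],[[-2.8,1.2,0.2],[0,0,0],1]]' 60| tail -6
python3 -m crank '[[[0,0,2],[0,0,0],1],[[0,0,2.2],[0,0,0],1],[[0,0,2.2],[0,0,0],1],[[0,0,1],[0,0,0],1],[[0,0,0],[0,0,0],1]]'| tail -6
python3 -c "
from h import *
b=np.load('bed.npz');w=b['o']-.032*b['ex']-.058*b['ey']
to([*w,.024],[.0411,.999])"
```

```text
time: 12.65
ee_pos: [0.6328, -0.1055, 0.1068]
eef_rot: [0.02, 1.0, -0.0, -0.005]
ft_force: [-0.5, -1.3, -0.4]
opening: -0.0
gripper_force: 0.0
time: 13.07
ee_pos: [0.6289, -0.106, 0.0303]
eef_rot: [0.02, 1.0, 0.0, -0.007]
ft_force: [0.2, -0.5, -0.8]
opening: 0.0
gripper_force: 0.0
t 13.07 tcp [ 0.6289 -0.106   0.0303] F [ 0.2 -0.5 -0.8] open 0.0000 grip 0.0
turn deg [-0.01 -0.86  0.02]
shift after turn cm [-0.58  0.04  0.63]
```

```bash

python3 -m crank '[[[-0.5,0,0.4],[0,-0.85,0],1],[[0,0,0.2],[0,0,0],1],[[0,0,0.1],[0,0,0],1],[[0,0,0],[0,0,0],1],[[0,0,0],[0,0,0],1]]'| tail -6
python3 -m crank '[[[0,0,0.1],[0,0,0],1],[[0,0,0],[0,0,0],1],[[0,0,0],[0,0,0],1]]'| tail -6
```

```text
time: 13.48
ee_pos: [0.6364, -0.1063, 0.0277]
eef_rot: [0.02, 1.0, -0.0, 0.004]
ft_force: [-0.1, 0.3, -0.4]
opening: 0.0001
gripper_force: 0.0
time: 13.73
ee_pos: [0.636, -0.1063, 0.0259]
eef_rot: [0.02, 1.0, -0.0, 0.003]
ft_force: [0.2, -0.5, 0.1]
opening: 0.0004
gripper_force: 0.0
```

```bash

python3 -m crank '[[[0.2,0,0.2],[0,0,0],1],[[0,0,0],[0,0,0],1],[[0,0,0],[0,0,0],1]]'| tail -6
python3 -m crank '[[[0,0,0.15],[0,0,0],1],[[0,0,0],[0,0,0],1],[[0,0,0],[0,0,0],1]]'| tail -6
python3 -c "
from h import *
b=np.load('bed.npz');w=b['o']-.032*b['ex']-.058*b['ey']
to([*w,.024],[.0411,.999])"
```

```text
time: 13.98
ee_pos: [0.6344, -0.1062, 0.0242]
eef_rot: [0.02, 1.0, -0.0, 0.004]
ft_force: [0.8, 0.9, 2.1]
opening: -0.0001
gripper_force: 1.1
time: 14.23
ee_pos: [0.6347, -0.1064, 0.0241]
eef_rot: [0.02, 1.0, -0.0, 0.004]
ft_force: [-2.4, 0.4, 9.8]
opening: -0.0001
gripper_force: 4.7
t 14.23 tcp [ 0.6347 -0.1064  0.0241] F [-2.4  0.4  9.8] open -0.0001 grip 4.7
turn deg [-0.04  0.47  0.07]
shift after turn cm [0.01 0.06 0.01]
```

```bash

python3 -m crank '[[[0,0,0.06],[0,0.47,0],1],[[0.4,0,0],[0,0,0],1],[[0.6,0,0],[0,0,0],1],[[0.6,0,0],[0,0,0],1],[[0.4,0,0],[0,0,0],1]]'| tail -6
python3 -c "
from h import *
d=ctrl.snapshot('wrist');cv2.imwrite('pics/w6.png',d['frame'][:,:,::-1])
b=np.load('bed.npz');p=ctrl.sense()['ee_pos'][:2]-b['o'];print(p@b['ex'],p@b['ey'])"
```

```text
time: 14.65
ee_pos: [0.6164, -0.1056, 0.0241]
eef_rot: [0.02, 1.0, -0.0, 0.002]
ft_force: [2.2, 0.1, 7.3]
opening: -0.0002
gripper_force: 3.8
-0.05091669782863667 -0.05849010757695305
```

View pics/w6.png

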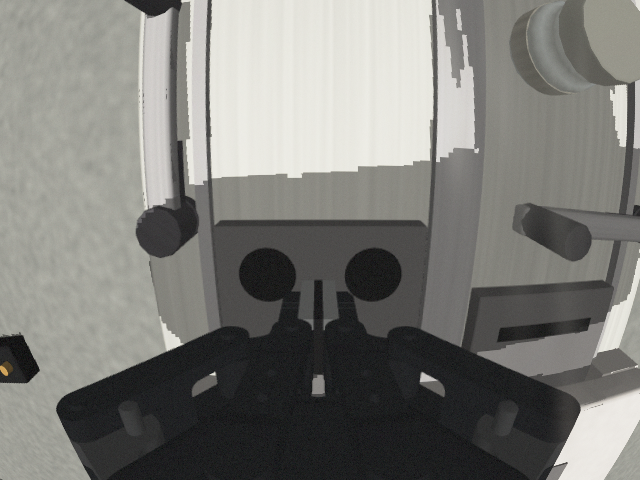

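Carrier follows the tip (near edge at row 222, level with the pivot at row 228, i.e. about 19 mm moved). Continuing.

```bash

python3 -m crank '[[[0.6,0,0.05],[0,0,0],1],[[0.8,0,0],[0,0,0],1],[[0.8,0,0],[0,0,0],1],[[0.8,0,0],[0,0,0],1],[[0.8,0,0],[0,0,0],1]]'| tail -6
python3 -m crank '[[[0.8,0,0],[0,0,0],1],[[0.8,0,0],[0,0,0],1],[[0.8,0,0],[0,0,0],1],[[0.8,0,0],[0,0,0],1],[[0.8,0,0],[0,0,0],1]]'| tail -6
python3 -c "
from h import *
b=np.load('bed.npz');p=ctrl.sense()['ee_pos'][:2]-b['o'];print(p@b['ex'],p@b['ey'])
to([.5,-.1,.024],[.0411,.999])"
```

```text
time: 15.12
ee_pos: [0.5792, -0.1041, 0.0241]
eef_rot: [0.02, 1.0, -0.0, 0.003]
ft_force: [3.4, -0.8, 10.3]
opening: -0.0001
gripper_force: 4.7
time: 15.53
ee_pos: [0.5394, -0.1024, 0.0241]
eef_rot: [0.02, 1.0, -0.0, 0.003]
ft_force: [2.6, 0.5, 9.8]
opening: 0.0
gripper_force: 4.8
-0.12734849770957424 -0.058524949392058614
t 15.53 tcp [ 0.5394 -0.1024  0.0241] F [2.6 0.5 9.8] open 0.0000 grip 4.8
turn deg [-0.04  0.34  0.12]
shift after turn cm [3.94 0.08 0.01]
```

```bash

python3 -m crank '[[[0.8,0,0],[0,0,0],1],[[0.8,0,0],[0,0,0],1],[[0.8,0,0],[0,0,0],1],[[0.8,0,0],[0,0,0],1],[[0.8,0,0],[0,0,0],1]]'| tail -6
python3 -m crank '[[[0.8,0,0],[0,0,0],1],[[0.8,0,0],[0,0,0],1],[[0.6,0,0],[0,0,0],1],[[0.4,0,0],[0,0,0],1],[[0.2,0,0],[0,0,0],1]]'| tail -6
python3 -m crank '[[[0.2,0,0],[0,0,0],1],[[0.2,0,0],[0,0,0],1],[[0.2,0,0],[0,0,0],1],[[0,0,0],[0,0,0],1]]'| tail -6
python3 -c "
from h import *
d=ctrl.snapshot('wrist');cv2.imwrite('pics/w7.png',d['frame'][:,:,::-1])
b=np.load('bed.npz');p=ctrl.sense()['ee_pos'][:2]-b['o'];print(p@b['ex'],p@b['ey'])"
```

```text
time: 15.95
ee_pos: [0.4996, -0.1008, 0.0241]
eef_rot: [0.019, 1.0, -0.0, 0.003]
ft_force: [2.0, -0.1, 10.5]
opening: -0.0001
gripper_force: 5.0
time: 16.37
ee_pos: [0.4714, -0.0996, 0.024]
eef_rot: [0.019, 1.0, -0.0, 0.003]
ft_force: [3.5, -0.2, 9.5]
opening: -0.0
gripper_force: 5.0
time: 16.7
ee_pos: [0.4657, -0.0993, 0.024]
eef_rot: [0.019, 1.0, -0.0, 0.003]
ft_force: [2.0, -0.4, 11.3]
opening: -0.0002
gripper_force: 5.7
-0.2011423443675282 -0.05846927836729056
```

View pics/w7.png

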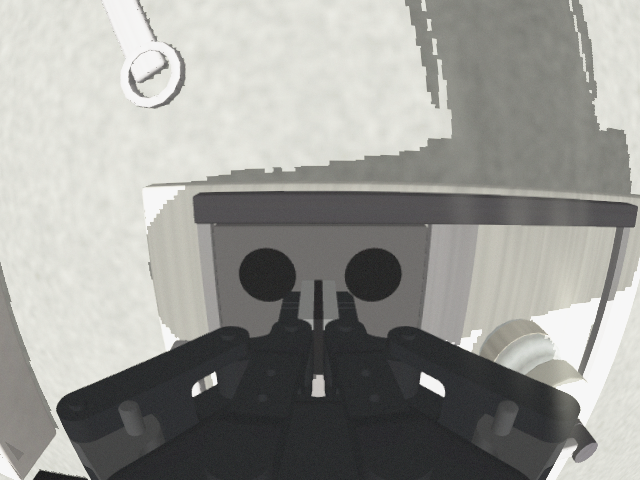

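Carrier edge (row 224) is right at the stop bar; pushing on until the force shows contact.

```bash

python3 -m crank '[[[0.2,0,0],[0,0,0],1],[[0.2,0,0],[0,0,0],1],[[0,0,0],[0,0,0],1]]'| sed -n '2p;4p'
python3 -m crank '[[[0.2,0,0],[0,0,0],1],[[0.2,0,0],[0,0,0],1],[[0,0,0],[0,0,0],1]]'| sed -n '2p;4p'
python3 -c "
from h import *
b=np.load('bed.npz');p=ctrl.sense()['ee_pos'][:2]-b['o'];print(p@b['ex'],p@b['ey'])"
```

```text
ee_pos: [0.4622, -0.0991, 0.0241]
ft_force: [3.2, 0.7, 8.8]
ee_pos: [0.4582, -0.099, 0.024]
ft_force: [3.1, -0.4, 10.0]
-0.208605194289596 -0.058383829635560464
```

```bash
cat > sock.py <<'E'
from h import *
for im in [cv2.imread('pics/w6.png')[:,:,::-1],cv2.imread('pics/w7.png')[:,:,::-1],ctrl.snapshot('wrist')['frame']]:
    g=cv2.cvtColor(np.ascontiguousarray(im),cv2.COLOR_RGB2GRAY)
    m=(g[215:335,225:292]<40).astype(np.uint8)
    n,l,st,c=cv2.connectedComponentsWithStats(m);print([(st[i,4],c[i].round(1)+[225,215]) for i in range(1,n) if st[i,4]>800])
    print(g[205:235,240].tolist())
E
python3 sock.py
```

```text
[(np.int32(2800), array([269.7, 282.6]))]
[138, 137, 138, 136, 136, 137, 134, 136, 136, 138, 137, 134, 137, 133, 124, 73, 58, 53, 58, 59, 57, 72, 75, 76, 75, 72, 75, 77, 75, 78]
[(np.int32(958), array([264.8, 274.5]))]
[86, 82, 84, 82, 82, 81, 82, 84, 83, 83, 80, 83, 85, 81, 82, 81, 80, 74, 71, 82, 82, 98, 109, 111, 111, 112, 111, 111, 112, 107]
[(np.int32(1924), array([266.6, 289.7]))]
[173, 173, 165, 134, 56, 57, 57, 60, 71, 73, 74, 75, 74, 75, 71, 73, 76, 77, 74, 77, 71, 71, 76, 74, 73, 74, 74, 73, 74, 74]
```

```bash
python3 -c "
from h import *
a=ctrl.snapshot('wrist')['frame'];b=ctrl.snapshot('top')['frame']
o=np.zeros((480,800,3),np.uint8);o[:300,:400]=cv2.resize(a,(400,300));o[:400,400:800]=cv2.resize(b[225:325,320:420],(400,400),interpolation=cv2.INTER_CUBIC)
cv2.imwrite('pics/c8.png',o[:,:,::-1])"
```

```text
(no output)
```

View pics/c8.png

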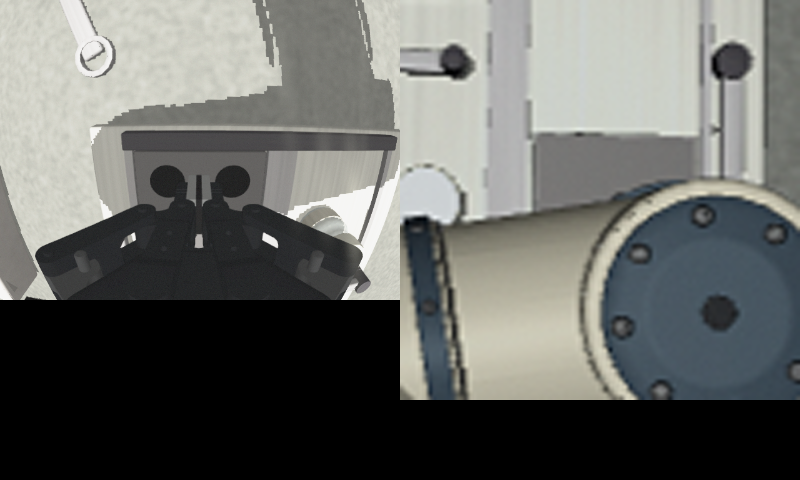

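Sockets shifted 16 px relative to the tip, so the fingers slid: the carrier is against the bar. I check the far edge (crop 615,134), then lift.

```bash

python3 -m crank '[[[0,0,-1],[0,0,0],1],[[0,0,-3],[0,0,0],1],[[0,0,-3.5],[0,0,0],1],[[0,0,-3],[0,0,0],0.25],[[0,0,0],[0,0,0],0.25]]'| tail -6
python3 -c "
from h import *
import pickle
d=pickle.load(open('top0.pkl','rb'));b=np.load('bed.npz')
p=onz(d,320+215/4-.4,225+134/4-.4,.024)[:2]-b['o'];print('far edge',p@b['ex'],p@b['ey'])
w=b['o']-.175*b['ex']-.12*b['ey'];print(w)
to([.492,-.1608,.13],[.0411,.999])"
```

```text
time: 17.82
ee_pos: [0.4579, -0.0993, 0.1326]
eef_rot: [0.02, 1.0, -0.0, 0.004]
ft_force: [0.1, -0.2, 0.6]
opening: 0.0234
gripper_force: 0.0
far edge -0.12471718529625093 -0.05793885142506383
[ 0.4892336  -0.16189759]
t 17.82 tcp [ 0.4579 -0.0993  0.1326] F [ 0.1 -0.2  0.6] open 0.0234 grip 0.0
turn deg [-0.03  0.49  0.1 ]
shift after turn cm [-3.66 -6.    0.26]
```

Carrier centre is at bed x ≈ -0.180: home. Now back to the pin to shut the keeper.

```bash

python3 -m crank '[[[-1.2,-2,0],[0,0.4,0],0.25],[[-1.2,-2,0],[0,0,0],0.25],[[-1.2,-2,0],[0,0,0],0.25],[[0,0,0],[0,0,0],0.25]]' 20| tail -6
python3 -m crank '[[[0,0,2],[0,0,0],0.25],[[0,0,2.5],[0,0,0],0.25],[[0,0,2.5],[0,0,0],0.25],[[0,0,1.7],[0,0,0],0.25],[[0,0,0],[0,0,0],0.25]]'| tail -6
python3 -m crank '[[[0,0,0],[0,0,0],0.5],[[0,0,0],[0,0,0],1],[[0,0,0],[0,0,0],1],[[0,0,0],[0,0,0],1]]' 20|tail -6
python3 -c "
from h import *
b=np.load('bed.npz');p=ctrl.sense()['ee_pos'][:2]-b['o'];x,y=p@b['ex']+.085,p@b['ey']+.12;print(np.arctan2(-x,y),np.hypot(x,y))"
```

```text
time: 18.15
ee_pos: [0.4889, -0.1627, 0.1257]
eef_rot: [0.021, 1.0, -0.0, -0.005]
ft_force: [0.9, 0.7, -0.5]
opening: 0.032
gripper_force: 0.0
time: 18.57
ee_pos: [0.4837, -0.1596, 0.0354]
eef_rot: [0.021, 1.0, 0.001, -0.009]
ft_force: [-0.3, -0.5, 0.8]
opening: 0.0319
gripper_force: 0.0
time: 18.9
ee_pos: [0.4876, -0.1603, 0.0402]
eef_rot: [0.02, 1.0, 0.0, -0.004]
ft_force: [-0.3, 0.5, -0.6]
opening: 0.0131
gripper_force: 20.7
1.5538019727018233 0.09170149262752594
```

```bash

python3 -m crank '[[[0,0.3,-0.1],[0,0,0],1],[[-0.12,0.84,0],[0,0,0],1],[[-0.12,0.84,0],[0,0,0],1],[[-0.28,0.8,0],[0,0,0],1],[[-0.28,0.8,0],[0,0,0],1]]'| tail -6
python3 -m crank '[[[-0.43,0.74,0],[0,0,0],1],[[-0.43,0.74,0],[0,0,0],1],[[-0.56,0.65,0],[0,0,0],1],[[-0.56,0.65,0],[0,0,0],1],[[0,0,0],[0,0,0],1]]'| tail -6
python3 -c "
from h import *
b=np.load('bed.npz');p=ctrl.sense()['ee_pos'][:2]-b['o'];x,y=p@b['ex']+.085,p@b['ey']+.12;print(np.arctan2(-x,y),np.hypot(x,y))"
```

```text
time: 19.32
ee_pos: [0.4963, -0.124, 0.0403]
eef_rot: [0.02, 1.0, 0.0, -0.005]
ft_force: [-2.1, -1.6, -0.1]
opening: 0.0131
gripper_force: 20.8
time: 19.73
ee_pos: [0.5192, -0.0964, 0.0403]
eef_rot: [0.02, 1.0, 0.0, -0.004]
ft_force: [-2.0, 0.6, 3.2]
opening: 0.0133
gripper_force: 21.0
0.7554523924404606 0.09153726959965443
```

```bash

python3 -m crank '[[[-0.67,0.53,0],[0,0,0],1],[[-0.67,0.53,0],[0,0,0],1],[[-0.76,0.39,0],[0,0,0],1],[[-0.76,0.39,0],[0,0,0],1],[[0,0,0],[0,0,0],1]]'| tail -6
python3 -m crank '[[[-0.82,0.24,0],[0,0,0],1],[[-0.82,0.24,0],[0,0,0],1],[[-0.82,0.08,0],[0,0,0],1],[[-0.65,0.06,0],[0,0,0],1],[[0,0,0],[0,0,0],1]]'| tail -6
python3 -c "
from h import *
b=np.load('bed.npz');p=ctrl.sense()['ee_pos'][:2]-b['o'];x,y=p@b['ex']+.085,p@b['ey']+.12;print(np.arctan2(-x,y),np.hypot(x,y))"
```

```text
time: 20.15
ee_pos: [0.5491, -0.0801, 0.0402]
eef_rot: [0.02, 1.0, -0.0, -0.003]
ft_force: [-1.7, 0.2, 5.8]
opening: 0.0133
gripper_force: 21.3
time: 20.57
ee_pos: [0.5802, -0.075, 0.0402]
eef_rot: [0.02, 1.0, 0.001, -0.003]
ft_force: [-0.7, 1.3, 6.1]
opening: 0.0131
gripper_force: 21.3
0.029123197407095618 0.09058811686262885
```

```bash

python3 -m crank '[[[0,0,0],[0,0,0],0.7],[[0,0,0],[0,0,0],0.4],[[0,0,0],[0,0,0],0.25],[[0,0,0],[0,0,0],0.25]]'| tail -6
python3 -m crank '[[[0,0,-1.5],[0,0,0],0.25],[[0,0,-3],[0,0,0],0.25],[[0,0,-4],[0,0,0],0.25],[[0,0,-4],[0,0,0],0.25],[[0,0,-2],[0,0,0],0.25]]'| tail -6
python3 -m crank '[[[2,-3.4,0],[0,0,0],0.25],[[2,-3.4,0],[0,0,0],0.25],[[2,-3.4,0],[0,0,0],0.25],[[2,-3.4,0],[0,0,0],0.25],[[2,-3.4,0],[0,0,0],0.25]]'|tail -6
python3 -m crank '[[[2,-3.4,0],[0,0,0],0.25],[[2,-3.4,0],[0,0,0],0.25],[[2,-3.4,0],[0,0,0],0.25],[[2,-3.4,0],[0,0,0],0.25],[[0,0,0],[0,0,0],0.25]]'|tail -6
python3 -c "
from h import *
b=ctrl.snapshot('top')['frame']
o=np.zeros((520,800,3),np.uint8);o[:,:580]=cv2.resize(b[195:325,275:420],(580,520),interpolation=cv2.INTER_CUBIC);o[:300,590:794]=cv2.resize(b[220:320,132:200],(204,300))
cv2.imwrite('pics/c9.png',o[:,:,::-1])"
```

```text
time: 20.9
ee_pos: [0.5781, -0.0756, 0.0391]
eef_rot: [0.02, 1.0, 0.0, -0.005]
ft_force: [-0.0, -0.6, -0.7]
opening: 0.0317
gripper_force: 0.0
time: 21.32
ee_pos: [0.5812, -0.0763, 0.1898]
eef_rot: [0.02, 1.0, -0.0, -0.001]
ft_force: [0.4, 0.1, 1.6]
opening: 0.0322
gripper_force: 0.0
time: 21.73
ee_pos: [0.4714, -0.2428, 0.1853]
eef_rot: [0.02, 1.0, 0.0, -0.004]
ft_force: [1.2, 0.1, -0.3]
opening: 0.032
gripper_force: 0.0
time: 22.15
ee_pos: [0.3835, -0.3786, 0.1859]
eef_rot: [0.023, 1.0, -0.0, -0.005]
ft_force: [1.0, 0.7, 0.8]
opening: 0.0321
gripper_force: 0.0
```

View pics/c9.png

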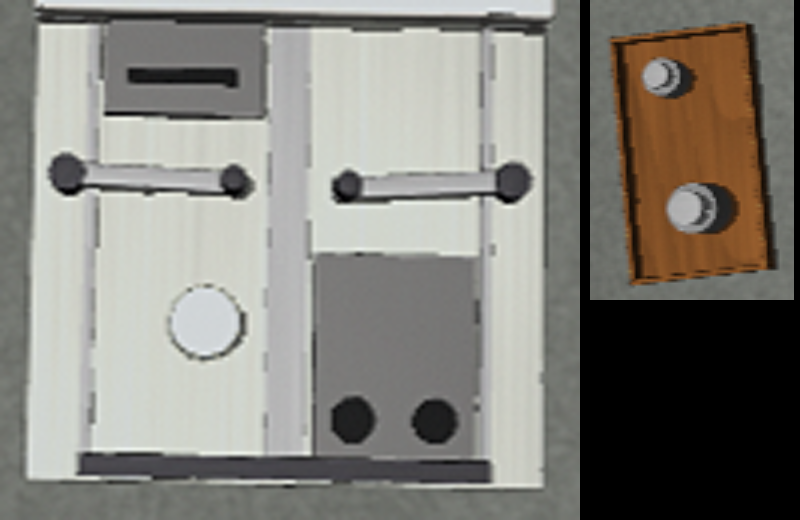

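Top view: weight upright in the tray (690,208), carrier flat against the bar, both keepers shut (right pin at 348,184, about 0.06 rad), and the jar and other carrier unmoved. I'm handing in.

```bash
python3 -c "
from station import ctrl
print(ctrl.sign_off())"
```

```text
the job is handed in; nothing more can be done
None
```

The job is handed in, with no verdict shown: the weight stands in the tray beside the small one, the two-socket carrier is home against the stop bar, and its keeper is shut again at about 0.06 rad, all confirmed in the last top view at 22 s.

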